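# Load the lifting stage and ratchet it up four clicks

## Robot

A 6-joint arm with a two-finger parallel gripper is mounted at the origin on the work surface. World frame = base frame: x ahead of the robot, y to its left, z up, the work surface at z = 0. Lengths are in mm, angles in rad, forces in N, time in s.
With the tool pointing down it reaches from about 275 to 1000 mm from the base axis. Payload 8.4 kg.
Tool frame: the origin (TCP) lies between the finger pads; the fingertips stand 22 mm ahead of it and the grasp point (between the pads) lies 3 mm ahead of it (r.nose_length is the z of the fingertips in the tool frame, in mm); z points along the fingers, y is the line along which they close (so a half turn about z gives the same grasp; the last joint's range is limited). The gripper opens to 85 mm and grips with 20 to 120 N. Pads are 22 mm wide; open, the fingers measure 114 mm over their backs; the gripper's body (76 mm by 85 mm) begins 54 mm behind the grasp point. The pads swing forward as they close: fully open they stand 13 mm farther back than shut.
Start: joints at [-1.25, 0.353, 1.633, -0, 1.155, -0.002], TCP at [198.263, -592.722, 253.281] pointing down, gripper open.
Joint ranges: [-2.63, 2.63], [-0.92, 2.1], [0.06, 2.66], [-1.3, 4.44], [0, 2.69], [-3.02, 3.02]. Speed limits (rad/s): [2.22, 2.22, 2.79, 3.14, 3.14, 3.14].

## Interface

Orientations are given as [roll, pitch, yaw] about the fixed x, y, z axes, in that order (R = Rz(yaw) Ry(pitch) Rx(roll)).
In Python, from rig import r gives the robot as it stands.
- The arm moves only by the shell command python3 steer.py [FORCE], which reads ROWS from standard input. ROWS is a JSON object whose key "increments" holds a list of rows, 1 to 5 of them, each of 7 numbers: a rotation vector rx, ry, rz in rad, then dx, dy, dz in mm, then the opening from 0.0 (shut) to 1.0 (fully open); each row shifts and turns the commanded pose from where the row before left it, along the tool's axes as they then stand; what a row does not reach is not made up. A row lasts 1/12 s, in which the tool goes at most 41.7 mm and 0.125 rad, less where a joint would pass 70% of its speed; a pose out of reach is approached as far as the arm can. The fingers move at their own pace and stop on an object; FORCE is the grip in N (left out, the last holds). Time passes only in rows, so rows that do not move let the fingers close. It prints the time, the measured TCP pose, the force, the opening and the grip force at its end. Input that does not fit is refused with a message, and nothing moves.
- r.sense(): the state, without advancing time (a new reading comes with each control period).
- r.grab_frame(name): name is "side" or "top" or "wrist"; returns the picture (480x640x3 uint8, red, green, blue); there is no depth.
- r.camera_params(name): a dict with "fx", "fy", "cx", "cy" (pixels), "dist_coeffs" ([k1, k2, p1, p2, k3] as OpenCV has them; the pictures are not rectified), "rvec" (rotation vector, rad) and "tvec" (3), from world to camera coordinates, as OpenCV has them. Camera axes: x right, y down, z forward; pixel columns grow to the right and rows downward; lengths in mm; the calibration is good to about 2 mm. A picture is of the moment at which its call begins: read the wrist's pose just before it. camera_params takes no time and is no camera call; for the wrist camera it gives the pose at the moment of the call.
- r.sign_off(): hands the job in; it is judged then, once.
The state is a dict: "clock": time; "qpos": joint angles; "qvel": joint speeds; "joint_efforts": joint torques, N m; "eef_pos": TCP position; "tcp_rot": TCP orientation; "contact_force": force on the tool from outside, world axes, zero at the start; "wrist_torque": the same for the moment, N m; "opening": opening from 0.0 (shut) to 1.0 (fully open); "grasp_force": force on a finger pad.
Only numpy, scipy, OpenCV 4.12 (cv2) and the standard library are available. Lean on these libraries where they do the work, as an engineer would, in place of code of your own. Each camera call takes 0.05 s, during which the arm holds its last target. There are 200 camera calls.

## Task

Lift the widest of the three round black specimen mounts without dropping it and set it upright, metal face up, in the middle of the lifting stage's round platform. Then take the stage lever's knob and turn the lever counter-clockwise (seen from above) exactly four clicks of its ratchet from where it stands, without going on past the fourth, and finish still holding the knob there. Leave the other things on the bench where they are.

Things in the scene. Friction and masses are not known exactly. Their poses are not given: they have to be found in the camera images.
- specimen: the specimen mount to load: the widest of three upright round black moulded discs on the bench to the robot's right, 40 mm in diameter and 22 mm high, about 50 g, with a 16 mm square of bright metal in its top face; the other two discs are 28 mm wide and 18 mm high. Origin at the centre of its underside, z up through the metal face
- stage: lifting stage, fixed to the bench: cream square base plate 200 x 200 x 14 mm, all else centred on its upright axis. Origin: centre of the plate's underside; z is the axis on which the lever turns. A sprung brass pawl on the plate's far left quarter rests between the upright pins (teeth) of the lever's disc, 0.16 rad apart, and lets them pass counter-clockwise only
- platform_top (a point): centre of the top face of the stage's flat round aluminium platform, 90 mm in diameter, on the stage's axis, between about 70 and 80 mm above the bench at the start; it rises about 3.2 mm with each click of the lever
- lever: ratchet lever: grey disc 154 mm wide, 18 to 24 mm above the bench, with a ring of steel pins, and a dark arm (top 33 mm above the bench) towards the robot with an upright black knob at its end. Origin on the stage's axis at bench height; turns about that axis. At the start it rests between two teeth, five or more clicks left. One click is 0.16 rad: 21 mm of knob travel
- knob (a point): centre of the top of the lever's knob, 100 mm above the bench at all times: upright cylinder 20 mm wide, grip from 53 to 100 mm, 130 mm from the stage's axis; it may turn in the fingers. Pushed, it resists with some 4 to 10 N as a tooth is climbed; at about 0.6 of a click the tooth passes, the push suddenly falls away (the click) and the lever springs on by itself to rest a full click on
- mount_a: one of the two smaller round black mounts (28 mm wide, 18 mm high), to be left alone; origin at the centre of its underside
- mount_b: the other smaller round black mount (28 mm wide, 18 mm high), to be left alone; origin at the centre of its underside
- ref_block: a loose square steel block, 45 x 45 x 12 mm, to be left alone; origin at the centre of its underside
- jar: an amber glass jar with a black cap, 60 mm wide, 85 mm high, to be left alone; origin at the centre of its underside
- dish: a small white dish, 90 mm wide, 22 mm high, to be left alone; origin at the centre of its underside
- loupe: a small upright magnifier, 42 mm wide, 38 mm high, to be left alone; origin at the centre of its underside

How it is judged:
By the outcome, as a careful person would: the job done as asked, in the order asked, and still so for the second after the job is handed in, while the arm keeps its last pose, push and grip.
It also fails if it takes over 64 s, if anything falls off the work surface, if the arm or the gripper's body presses on something with over 40 N, if the wrist force passes 120 N, or if a joint passes its speed limit or range.

## Working session

There is one attempt and no reset: what is moved stays moved. The work goes in short steps, Python scripts to look and compute and a shell command to move; the robot and the scene stay as the last step left them, time stands still between calls to the robot, and variables do not carry over. Pictures are saved under pics/ and viewed, at most 10 in all, crops included, and the job is handed in when it is done.

```bash
ls; mkdir -p pics
python3 - <<'E'
from rig import r
import cv2
print(r.sense(), r.nose_length)
for n in("side","top","wrist"):
    p=r.camera_params(n);print(n,p)
    cv2.imwrite(f"pics/{n}0.png",r.grab_frame(n)[:,:,::-1])
E
```

```text
pics
rig.py
steer.py
{'clock': 0.0, 'qpos': array([-1.25039040e+00,  3.53640754e-01,  1.63417206e+00, -3.76007129e-05,
        1.15517067e+00, -2.37433823e-03]), 'qvel': array([ 0.00053199, -0.00032591,  0.00014394,  0.00108893,  0.00010707,
       -0.00081293]), 'joint_efforts': array([-1.16084950e-03, -6.05252123e+01, -3.42065299e+01,  1.36686626e-05,
        9.38831217e-03,  9.88544372e-06]), 'eef_pos': array([ 198.11338462, -592.28722233,  252.55004189]), 'tcp_rot': array([-3.14020174e+00,  3.10759890e-05,  3.22795495e-01]), 'contact_force': array([ 0.44450561, -0.36224894, -0.60062518]), 'wrist_torque': array([-0.0213698 ,  0.02057359, -0.00105681]), 'grasp_force': 0.0, 'opening': 1.0007422851255152} 22.0
side {'fx': 600.9406128080032, 'fy': 600.9406128080032, 'cx': 314.83014811471503, 'cy': 229.52849457554626, 'dist_coeffs': array([0.01177869, 0.        , 0.        , 0.        , 0.        ]), 'rvec': array([ 2.2996095 , -0.49572144,  0.23124005]), 'tvec': array([-483.02488287,  225.40564323, 1076.20586761])}
top {'fx': 471.2573575951932, 'fy': 471.2573575951932, 'cx': 326.38117645592786, 'cy': 233.75640583091675, 'dist_coeffs': array([-0.03965319,  0.        ,  0.        ,  0.        ,  0.        ]), 'rvec': array([ 2.13527999, -2.17327732,  0.12914313]), 'tvec': array([  53.77310387,  532.60692659, 1078.23058644])}
wrist {'fx': 376.88152471824395, 'fy': 376.88152471824395, 'cx': 319.2062037100725, 'cy': 232.70757052594837, 'dist_coeffs': array([-0.02629259,  0.        ,  0.        ,  0.        ,  0.        ]), 'rvec': array([-2.35624156,  1.69561244,  0.24159947]), 'tvec': array([-624.4118634 ,  -36.5436588 ,  377.95502759])}
```

View pics/top0.png

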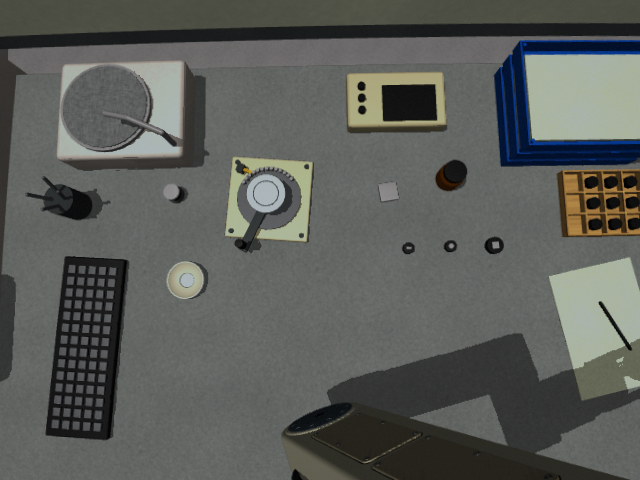

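View pics/side0.png

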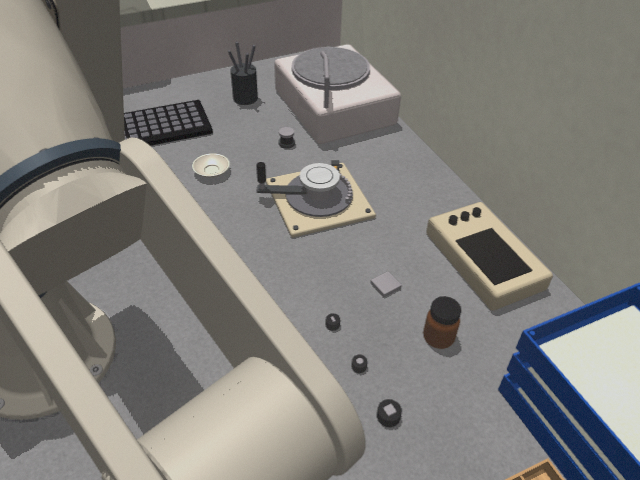

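The top view shows the wide mount at about (494,245), small mounts at (408,248) and (450,246), the platform at about (266,193) and the knob at about (243,242). I'll enlarge these areas.

```bash
cat > h.py <<'E'
from rig import r
import cv2,numpy as np
def pix2z(name,uv,z,p=None):
    p=p or r.camera_params(name)
    K=np.array([[p['fx'],0,p['cx']],[0,p['fy'],p['cy']],[0,0,1]])
    n=cv2.undistortPoints(np.array([[uv]],float),K,p['dist_coeffs'])[0,0]
    R=cv2.Rodrigues(p['rvec'])[0]; c=-R.T@p['tvec']; d=R.T@np.array([n[0],n[1],1])
    return c+d*(z-c[2])/d[2]
def proj(name,X,p=None):
    p=p or r.camera_params(name)
    K=np.array([[p['fx'],0,p['cx']],[0,p['fy'],p['cy']],[0,0,1]])
    return cv2.projectPoints(np.array(X,float).reshape(-1,1,3),p['rvec'],p['tvec'],K,p['dist_coeffs'])[0].reshape(-1,2)
E
python3 - <<'E'
from h import *
t=cv2.imread('pics/top0.png')
a=cv2.resize(t[145:265,215:325],None,fx=5,fy=5,interpolation=cv2.INTER_CUBIC)
b=cv2.resize(t[225:265,474:514],None,fx=5,fy=5,interpolation=cv2.INTER_CUBIC)
o=np.zeros((600,760,3),np.uint8);o[:,:550]=a;o[:200,555:755]=b
cv2.imwrite('pics/crop1.png',o)
print(pix2z('top',(494,245),22),pix2z('top',(450,246),18),pix2z('top',(408,248),18))
for z in(70,75,80):print(pix2z('top',(266,193),z))
print(pix2z('top',(243,242),100))
E
```

```text
[ 500.70956955 -354.52647033   22.        ] [ 500.64700211 -250.09296833   18.        ] [ 497.70123683 -149.47929543   18.        ]
[626.28108673 182.05452263  70.        ]
[625.19582857 181.3872474   75.        ]
[624.11057041 180.71997218  80.        ]
[510.02705927 229.26148469 100.        ]
```

View pics/crop1.png

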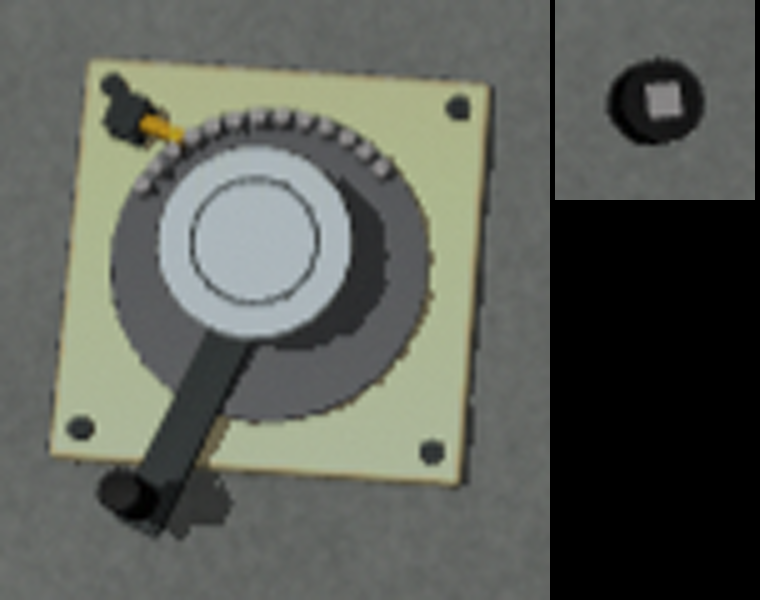

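View pics/wrist0.png

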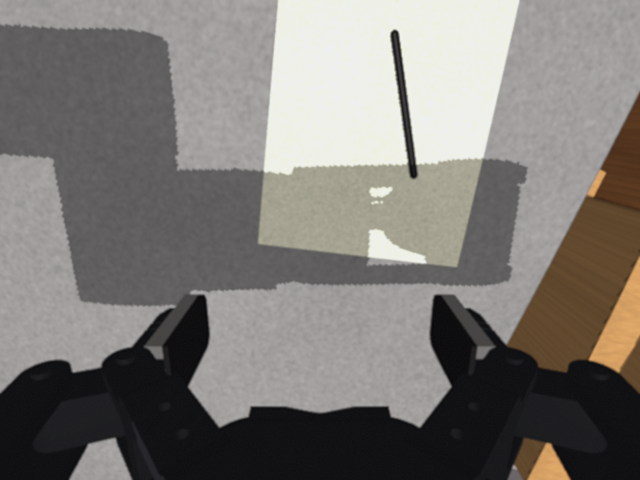

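Crop: the platform centre is at crop (255,242), the plate corners at (90,60), (488,85), (462,485) and (50,457), the knob top at (123,492) and the metal square at (663,100). The wrist view shows only paper and tray so far.

Run:
```python
from h import *
f=lambda x,y,ox=215,oy=145:((x+.5)/5-.5+ox,(y+.5)/5-.5+oy)
c=[pix2z('top',f(*p),14)[:2] for p in((90,60),(488,85),(462,485),(50,457))]
print(np.round(c,1)); 
for i in range(4):print(np.linalg.norm(c[i]-c[i-1]))
ax=np.mean(c,0);print('axis',ax)
for z in(70,75,80):print(pix2z('top',f(255,242),z))
k=pix2z('top',f(123,492),100);print('knob',k,np.linalg.norm(k[:2]-ax),np.arctan2(*(k[:2]-ax)[::-1]))
print('spec',pix2z('top',f(108,100,474,225),22))
s=r.sense();print(s['eef_pos'],s['tcp_rot'])
```

```text
[[731.4 271.9]
 [714.8  76.1]
 [517.8  91.2]
 [534.9 289.5]]
197.32265808488046
196.50153006016336
197.51088971650609
199.0271196431643
axis [624.72785978 182.19767843]
[626.29915253 182.98046025  70.        ]
[625.21380968 182.30884415  75.        ]
[624.12846682 181.63722804  80.        ]
knob [507.9463124  237.70602255 100.        ] 129.30238233180899 2.69788508122367
spec [ 501.61320687 -357.46764821   22.        ]
[ 198.17018146 -592.40230574  252.70836555] [-3.14048962e+00 -3.00576866e-05  3.22755418e-01]
```

```bash
cat >> h.py <<'E'
from scipy.spatial.transform import Rotation as Ro
def delta(X,yaw=None):
    s=r.sense(); R=Ro.from_euler('xyz',s['tcp_rot'])
    print('tool delta',np.round(R.inv().apply(np.array(X)-s['eef_pos']),1),'rpy',np.round(s['tcp_rot'],4),'pos',np.round(s['eef_pos'],1),'F',np.round(s['contact_force'],1),'t',s['clock'],'q',np.round(s['qpos'],2))
E
echo '{"increments": [[0,0,0.12,0,0,0,1],[0,0,0.12,0,0,0,1],[0,0,0.12,0,0,0,1],[0,0,0.12,0,0,0,1],[0,0,0.12,0,0,0,1]]}' | python3 steer.py
echo '{"increments": [[0,0,0.12,0,0,0,1],[0,0,0.043,0,0,0,1],[0,0,0,17,-33,0,1],[0,0,0,17,-33,0,1],[0,0,0,17,-33,0,1]]}' | python3 steer.py
echo '{"increments": [[0,0,0,17,-33,0,1],[0,0,0,17,-33,0,1],[0,0,0,17,-33,0,1],[0,0,0,0,0,0,1],[0,0,0,0,0,0,1]]}' | python3 steer.py
python3 -c "
from h import *
delta([501.6,-357.5,12])"
```

```text
clock: 0.57
eef_pos: [198.2, -592.5, 253.0]
tcp_rot: [-3.141, 0.0, -0.283]
contact_force: [0.2, 0.9, 0.8]
opening: 1.002
grasp_force: 0.0
clock: 0.98
eef_pos: [286.9, -524.1, 252.9]
tcp_rot: [-3.141, 0.0, -0.442]
contact_force: [0.5, -0.1, -0.4]
opening: 1.0
grasp_force: 0.0
clock: 1.4
eef_pos: [376.2, -455.8, 253.1]
tcp_rot: [-3.141, 0.0, -0.437]
contact_force: [-0.3, 0.2, 0.2]
opening: 0.998
grasp_force: 0.0
tool delta [  72.1 -142.1  241.1] rpy [-3.1415e+00  4.0000e-04 -4.3680e-01] pos [ 376.2 -455.8  253.1] F [-0.3  0.2  0.2] t 1.4 q [-0.88  0.3   1.71 -0.    1.13  1.12]
```

```bash
echo '{"increments": [[0,0,0,18,-35.5,0,1],[0,0,0,18,-35.5,0,1],[0,0,0,18,-35.5,0,1],[0,0,0,18,-35.5,0,1],[0,0,0,0,0,30,1]]}' | python3 steer.py
echo '{"increments": [[0,0,0,0,0,30,1],[0,0,0,0,0,30,1],[0,0,0,0,0,0,1]]}' | python3 steer.py
python3 -c "
from h import *
delta([501.6,-357.5,12])
p=r.camera_params('wrist');cv2.imwrite('pics/w1.png',r.grab_frame('wrist')[:,:,::-1])
print(proj('wrist',[[501.6,-357.5,22],[501.6,-357.5,0]],p),pix2z('wrist',(319,232),20,p))
s=r.sense();R=Ro.from_euler('xyz',s['tcp_rot']);print(proj('wrist',s['eef_pos']+R.apply([0,0,3]),p))
"
```

```text
clock: 1.82
eef_pos: [507.1, -358.7, 228.2]
tcp_rot: [-3.142, -0.011, -0.438]
contact_force: [0.4, -1.2, 0.9]
opening: 0.995
grasp_force: 0.0
clock: 2.07
eef_pos: [497.0, -358.0, 157.6]
tcp_rot: [-3.14, 0.009, -0.441]
contact_force: [-1.2, 1.0, -1.1]
opening: 1.003
grasp_force: 0.0
tool delta [  5.3  -2.3 145.5] rpy [-3.1403  0.0091 -0.4407] pos [ 497.  -358.   157.6] F [-1.2  1.  -1.1] t 2.0667 q [-0.63  0.44  1.74 -0.    0.97  1.39]
[[315.57806364 220.56678009]
 [315.86912299 213.11820977]] [ 492.48958235 -355.85085629   20.        ]
[[319.63928708 324.51662102]]
```

View pics/w1.png

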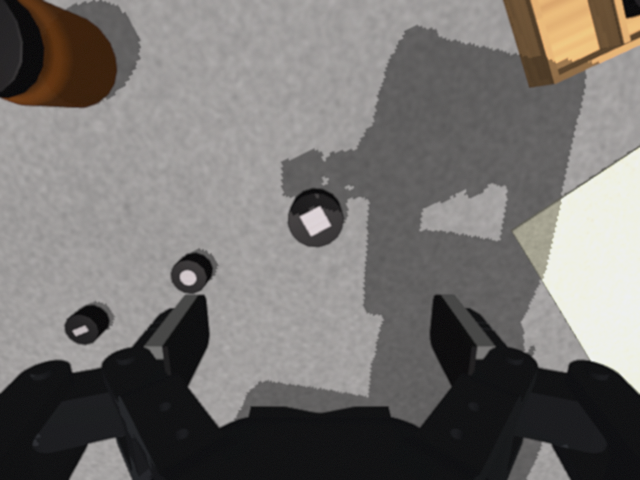

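The wide mount's metal face is at (316,221), against a predicted (315.6,220.6), so the position is confirmed. The nearest small mount, at (190,275), is clear of the fingers.

```bash
echo '{"increments": [[0,0,0,0,0,30,1],[0,0,0,0,0,20,1],[0,0,0,0,0,0,1],[0,0,0,0,0,0,1],[0,0,0,0,0,0,1]]}' | python3 steer.py
python3 -c "
from h import *
delta([501.6,-357.5,25])"
```

```text
clock: 2.53
eef_pos: [501.3, -360.6, 115.5]
tcp_rot: [3.141, -0.003, -0.441]
contact_force: [-0.1, -0.4, -0.1]
opening: 0.999
grasp_force: 0.0
tool delta [-1.3 -2.9 90.5] rpy [ 3.141e+00 -2.600e-03 -4.409e-01] pos [ 501.3 -360.6  115.5] F [-0.1 -0.4 -0.1] t 2.5333 q [-0.63  0.5   1.76 -0.    0.88  1.39]
```

```bash
echo '{"increments": [[0,0,0,-1,-2.7,25,1],[0,0,0,0,0,25,1],[0,0,0,0,0,20,1],[0,0,0,0,0,10,1],[0,0,0,0,0,5,1]]}' | python3 steer.py
echo '{"increments": [[0,0,0,0,0,4,1],[0,0,0,0,0,0,1],[0,0,0,0,0,0,1]]}' | python3 steer.py
python3 -c "
from h import *
delta([501.6,-357.5,25])"
```

```text
clock: 2.95
eef_pos: [501.0, -356.8, 28.5]
tcp_rot: [3.142, -0.0, -0.44]
contact_force: [-0.2, 0.7, 1.1]
opening: 0.998
grasp_force: 0.0
clock: 3.2
eef_pos: [501.5, -356.9, 25.4]
tcp_rot: [3.141, -0.002, -0.44]
contact_force: [-0.6, -0.1, -0.0]
opening: 0.996
grasp_force: 0.0
tool delta [0.3 0.5 0.4] rpy [ 3.1413e+00 -1.6000e-03 -4.4020e-01] pos [ 501.5 -356.9   25.4] F [-0.6 -0.1 -0. ] t 3.2 q [-0.62  0.62  1.79  0.    0.72  1.39]
```

```bash
echo '{"increments": [[0,0,0,0,0,0,0.4],[0,0,0,0,0,0,0.4],[0,0,0,0,0,0,0.4],[0,0,0,0,0,0,0.3],[0,0,0,0,0,0,0.3]]}' | python3 steer.py 40
echo '{"increments": [[0,0,0,0,0,0,0.3],[0,0,0,0,0,0,0.3],[0,0,0,0,0,0,0.3],[0,0,0,0,0,0,0.3],[0,0,0,0,0,0,0.3]]}' | python3 steer.py
python3 -c "
from h import *
delta([501.6,-357.5,25])"
```

```text
clock: 3.62
eef_pos: [501.0, -356.5, 25.0]
tcp_rot: [3.141, -0.0, -0.44]
contact_force: [-1.4, -0.0, 6.5]
opening: 0.453
grasp_force: 39.8
clock: 4.03
eef_pos: [501.0, -356.6, 25.0]
tcp_rot: [3.141, -0.001, -0.44]
contact_force: [-1.8, 0.9, 5.2]
opening: 0.447
grasp_force: 39.8
tool delta [ 0.9  0.6 -0. ] rpy [ 3.1415e+00 -5.0000e-04 -4.4020e-01] pos [ 501.  -356.6   25. ] F [-1.8  0.9  5.2] t 4.0333 q [-0.62  0.62  1.8  -0.    0.72  1.39]
```

```bash
echo '{"increments": [[0,0,0,0,0,-10,0.3],[0,0,0,0,0,-20,0.3],[0,0,0,0,0,-25,0.3],[0,0,0,0,0,-25,0.3],[0,0,0,0,0,-25,0.3]]}' | python3 steer.py
echo '{"increments": [[0,0,0,0,0,-25,0.3],[0,0,0,0,0,-25,0.3],[0,0,0,0,0,0,0.3],[0,0,0,0,0,0,0.3],[0,0,0,0,0,0,0.3]]}' | python3 steer.py
python3 -c "
from h import *
delta([624.8,182.2,170])
p=r.camera_params('wrist');cv2.imwrite('pics/w2.png',r.grab_frame('wrist')[:,:,::-1])
s=r.sense();R=Ro.from_euler('xyz',s['tcp_rot'])
for d in (0,3,20):print(proj('wrist',s['eef_pos']+R.apply([0,0,d]),p))
"
```

```text
clock: 4.45
eef_pos: [500.6, -356.3, 130.9]
tcp_rot: [-3.142, 0.0, -0.44]
contact_force: [-0.4, 0.1, -0.1]
opening: 0.455
grasp_force: 40.3
clock: 4.87
eef_pos: [500.5, -356.1, 179.2]
tcp_rot: [-3.141, 0.0, -0.44]
contact_force: [0.8, 0.6, -0.5]
opening: 0.45
grasp_force: 40.3
tool delta [-116.9 -540.     9.3] rpy [-3.1415e+00  3.0000e-04 -4.4020e-01] pos [ 500.5 -356.1  179.2] F [ 0.8  0.6 -0.5] t 4.8667 q [-0.62  0.41  1.72  0.    1.01  1.39]
[[318.53326749 327.77083499]]
[[318.54098103 323.55429357]]
[[318.5793686  302.59708376]]
```

View pics/w2.png

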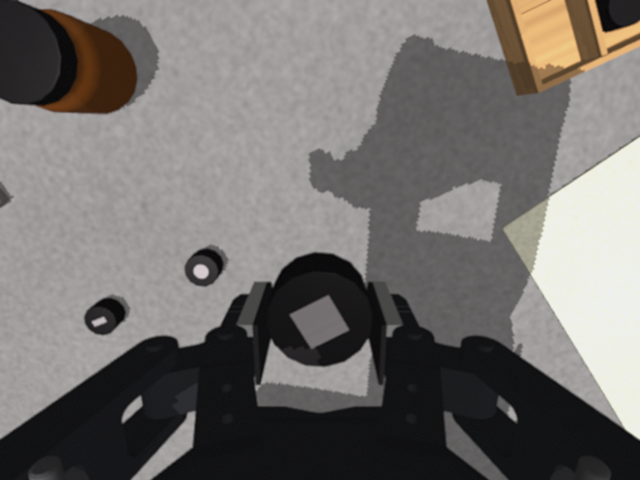

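The mount is held upright, with the metal face centred at (319,321), within about 1 mm of the tool axis. Carrying it to the stage.

```bash
echo '{"increments": [[0,0,0,-4,-18,0,0.3],[0,0,0,-7,-32,0,0.3],[0,0,0,-8,-36,0,0.3],[0,0,0,-8,-36,0,0.3],[0,0,0,-8,-36,0,0.3]]}' | python3 steer.py
echo '{"increments": [[0,0,0,-8,-36,0,0.3],[0,0,0,-8,-36,0,0.3],[0,0,0,-8,-36,0,0.3],[0,0,0,-8,-36,0,0.3],[0,0,0,-8,-36,0,0.3]]}' | python3 steer.py
echo '{"increments": [[0,0,0,-8,-36,0,0.3],[0,0,0,-8,-36,0,0.3],[0,0,0,-8,-36,0,0.3],[0,0,0,-8,-36,0,0.3],[0,0,0,-4,-20,0,0.3]]}' | python3 steer.py
echo '{"increments": [[0,0,0,0,0,0,0.3],[0,0,0,0,0,0,0.3],[0,0,0,0,0,0,0.3]]}' | python3 steer.py
python3 -c "
from h import *
delta([624.8,182.2,140])"
```

```text
clock: 5.33
eef_pos: [535.7, -196.9, 177.8]
tcp_rot: [3.141, 0.003, -0.441]
contact_force: [0.8, -0.2, -1.2]
opening: 0.453
grasp_force: 40.3
clock: 5.75
eef_pos: [576.2, -16.8, 177.9]
tcp_rot: [3.141, 0.002, -0.44]
contact_force: [0.7, 0.3, -0.4]
opening: 0.453
grasp_force: 40.3
clock: 6.17
eef_pos: [614.0, 148.6, 177.8]
tcp_rot: [3.141, 0.002, -0.439]
contact_force: [0.1, -1.5, -0.7]
opening: 0.454
grasp_force: 40.4
clock: 6.42
eef_pos: [613.4, 144.4, 178.1]
tcp_rot: [3.14, 0.002, -0.44]
contact_force: [0.2, 0.4, -0.2]
opening: 0.451
grasp_force: 40.4
tool delta [ -5.7 -39.1  38. ] rpy [ 3.1398e+00  1.7000e-03 -4.3990e-01] pos [613.4 144.4 178.1] F [ 0.2  0.4 -0.2] t 6.4167 q [ 0.23  0.44  1.69 -0.    1.02  2.24]
```

```bash
python3 -c "
from h import *
p=r.camera_params('wrist');cv2.imwrite('pics/w3.png',r.grab_frame('wrist')[:,:,::-1])
np.save('p3.npy',p,allow_pickle=True)
a=np.linspace(0,6.283,9)[:-1]
for z in(70,77):print(np.round(proj('wrist',[[624.8+45*np.cos(t),182.2+45*np.sin(t),z] for t in a],p)).tolist())
"
```

```text
[[223.0, 184.0], [189.0, 225.0], [196.0, 275.0], [238.0, 308.0], [289.0, 305.0], [324.0, 270.0], [321.0, 218.0], [279.0, 181.0]]
[[220.0, 186.0], [185.0, 228.0], [193.0, 280.0], [235.0, 313.0], [288.0, 310.0], [324.0, 274.0], [321.0, 221.0], [278.0, 183.0]]
```

View pics/w3.png

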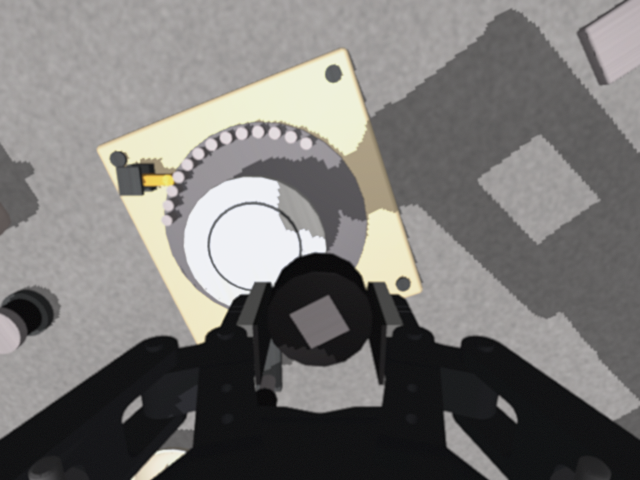

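The platform shows at left edge x≈184, top y≈176 and right x≈326, matching the prediction to 1–2 px. Moving above it and going down.

```bash
echo '{"increments": [[0,0,0,-2.5,-18,0,0.3],[0,0,0,-3,-18,0,0.3],[0,0,0,0,-3,0,0.3],[0,0,0,0,0,20,0.3],[0,0,0,0,0,20,0.3]]}' | python3 steer.py
echo '{"increments": [[0,0,0,0,0,20,0.3],[0,0,0,0,0,5,0.3],[0,0,0,0,0,0,0.3],[0,0,0,0,0,0,0.3]]}' | python3 steer.py
python3 -c "
from h import *
delta([624.8,182.2,102])"
```

```text
clock: 6.88
eef_pos: [627.3, 183.6, 140.1]
tcp_rot: [-3.139, -0.002, -0.44]
contact_force: [0.3, -0.8, -1.2]
opening: 0.451
grasp_force: 40.5
clock: 7.22
eef_pos: [626.3, 182.8, 114.7]
tcp_rot: [-3.142, -0.0, -0.44]
contact_force: [-0.1, -0.3, 0.2]
opening: 0.451
grasp_force: 40.5
tool delta [-1.1  1.2 12.7] rpy [-3.1415e+00 -1.0000e-04 -4.4020e-01] pos [626.3 182.8 114.7] F [-0.1 -0.3  0.2] t 7.2167 q [ 0.28  0.54  1.68 -0.    0.92  2.29]
```

```bash
echo '{"increments": [[0,0,0,-1,1,3,0.3],[0,0,0,0,0,3,0.3],[0,0,0,0,0,0,0.3],[0,0,0,0,0,0,0.3]]}' | python3 steer.py
echo '{"increments": [[0,0,0,0,0,1.5,0.3],[0,0,0,0,0,0,0.3],[0,0,0,0,0,0,0.3]]}' | python3 steer.py
echo '{"increments": [[0,0,0,0,0,1.5,0.3],[0,0,0,0,0,0,0.3],[0,0,0,0,0,0,0.3]]}' | python3 steer.py
```

```text
clock: 7.55
eef_pos: [624.8, 182.2, 108.7]
tcp_rot: [-3.141, -0.0, -0.44]
contact_force: [-0.9, 0.1, -0.0]
opening: 0.447
grasp_force: 40.5
clock: 7.8
eef_pos: [624.6, 182.2, 106.9]
tcp_rot: [-3.142, -0.0, -0.44]
contact_force: [0.5, -0.3, -1.7]
opening: 0.448
grasp_force: 40.5
clock: 8.05
eef_pos: [624.5, 182.2, 105.1]
tcp_rot: [3.141, 0.0, -0.44]
contact_force: [-0.6, -0.4, -0.7]
opening: 0.45
grasp_force: 40.5
```

```bash
echo '{"increments": [[0,0,0,0,0,1,0.3],[0,0,0,0,0,0,0.3],[0,0,0,0,0,0,0.3]]}' | python3 steer.py
echo '{"increments": [[0,0,0,0,0,1,0.3],[0,0,0,0,0,0,0.3],[0,0,0,0,0,0,0.3]]}' | python3 steer.py
echo '{"increments": [[0,0,0,0,0,1,0.3],[0,0,0,0,0,0,0.3],[0,0,0,0,0,0,0.3]]}' | python3 steer.py
```

```text
clock: 8.3
eef_pos: [624.6, 182.2, 104.2]
tcp_rot: [3.142, 0.0, -0.44]
contact_force: [1.3, 0.1, 0.1]
opening: 0.455
grasp_force: 40.5
clock: 8.55
eef_pos: [624.5, 182.2, 103.2]
tcp_rot: [3.142, 0.0, -0.44]
contact_force: [-0.3, 0.1, -0.3]
opening: 0.45
grasp_force: 40.5
clock: 8.8
eef_pos: [624.6, 182.1, 102.2]
tcp_rot: [3.141, 0.0, -0.44]
contact_force: [0.2, 0.2, -0.8]
opening: 0.454
grasp_force: 40.5
```

```bash
for i in 1; do echo '{"increments": [[0,0,0,0,0,0.7,0.3],[0,0,0,0,0,0,0.3],[0,0,0,0,0,0,0.3]]}' | python3 steer.py; done | grep -E 'eef|cont'
echo '{"increments": [[0,0,0,0,0,0.7,0.3],[0,0,0,0,0,0,0.3],[0,0,0,0,0,0,0.3]]}' | python3 steer.py| grep -E 'eef|cont'
echo '{"increments": [[0,0,0,0,0,0.7,0.3],[0,0,0,0,0,0,0.3],[0,0,0,0,0,0,0.3]]}' | python3 steer.py| grep -E 'eef|cont'
```

```text
eef_pos: [624.6, 182.1, 101.5]
contact_force: [-0.4, -0.4, 0.5]
eef_pos: [624.6, 182.1, 100.8]
contact_force: [0.1, 0.4, -0.3]
eef_pos: [624.6, 182.2, 100.1]
contact_force: [-0.4, -0.3, -0.4]
```

```bash
echo '{"increments": [[0,0,0,0,0,0.7,0.3],[0,0,0,0,0,0,0.3],[0,0,0,0,0,0,0.3]]}' | python3 steer.py| grep -E 'eef|cont'
echo '{"increments": [[0,0,0,0,0,0.7,0.3],[0,0,0,0,0,0,0.3],[0,0,0,0,0,0,0.3]]}' | python3 steer.py| grep -E 'eef|cont'
echo '{"increments": [[0,0,0,0,0,0.7,0.3],[0,0,0,0,0,0,0.3],[0,0,0,0,0,0,0.3]]}' | python3 steer.py| grep -E 'eef|cont'
```

```text
eef_pos: [624.6, 182.2, 99.4]
contact_force: [-0.4, 0.2, -1.2]
eef_pos: [624.6, 182.2, 98.7]
contact_force: [1.1, 0.3, -0.8]
eef_pos: [624.7, 182.2, 98.2]
contact_force: [0.6, -0.2, 0.6]
```

```bash
echo '{"increments": [[0,0,0,0,0,0.7,0.3],[0,0,0,0,0,0,0.3],[0,0,0,0,0,0,0.3]]}' | python3 steer.py| grep -E 'eef|cont'
echo '{"increments": [[0,0,0,0,0,0.7,0.3],[0,0,0,0,0,0,0.3],[0,0,0,0,0,0,0.3]]}' | python3 steer.py| grep -E 'eef|cont'
```

```text
eef_pos: [624.7, 182.2, 98.1]
contact_force: [-2.3, -0.6, 7.4]
eef_pos: [624.8, 182.2, 98.0]
contact_force: [-3.6, -0.4, 12.7]
```

Contact came at TCP z≈98.1, so the platform is at about 73 mm. Relaxing the push and opening.

```bash
echo '{"increments": [[0,0,0,0,0,-1,0.3],[0,0,0,0,0,0,0.3],[0,0,0,0,0,0,0.5],[0,0,0,0,0,0,0.6],[0,0,0,0,0,0,0.7]]}' | python3 steer.py
echo '{"increments": [[0,0,0,0,0,0,0.8],[0,0,0,0,0,-5,0.8],[0,0,0,0,0,-10,0.8],[0,0,0,0,0,-20,0.8],[0,0,0,0,0,-20,0.8]]}' | python3 steer.py
echo '{"increments": [[0,0,0,0,0,-20,0.8],[0,0,0,0,0,-10,0.8],[0,0,0,0,0,0,0.8],[0,0,0,0,0,0,0.8]]}' | python3 steer.py
python3 -c "
from h import *
delta([507.9,237.7,180])
cv2.imwrite('pics/t4.png',cv2.resize(r.grab_frame('top')[145:265,215:325,::-1],None,fx=5,fy=5))
p=r.camera_params('wrist');w=r.grab_frame('wrist')[:,:,::-1];cv2.imwrite('pics/w4.png',w)
a=np.linspace(0,6.283,5)[:-1]
for X,rr,z in (((624.8,182.2),45,73),((624.8,182.2),20,95)):print(np.round(proj('wrist',[[X[0]+rr*np.cos(t),X[1]+rr*np.sin(t),z] for t in a],p)).tolist())
print(proj('wrist',[624.8,182.2,95],p))
"
```

```text
clock: 11.22
eef_pos: [624.5, 182.2, 97.4]
tcp_rot: [3.141, 0.0, -0.44]
contact_force: [0.0, 0.1, 0.3]
opening: 0.697
grasp_force: 0.0
clock: 11.63
eef_pos: [624.3, 182.1, 153.5]
tcp_rot: [3.141, 0.001, -0.44]
contact_force: [0.7, 0.2, 0.2]
opening: 0.801
grasp_force: 0.0
clock: 11.97
eef_pos: [624.8, 182.2, 183.2]
tcp_rot: [-3.141, -0.001, -0.44]
contact_force: [-0.3, -0.6, -0.4]
opening: 0.802
grasp_force: 0.0
tool delta [-129.4   -0.4    3.1] rpy [-3.1408e+00 -9.0000e-04 -4.4020e-01] pos [624.8 182.2 183.2] F [-0.3 -0.6 -0.4] t 11.9667 q [ 0.28  0.46  1.64 -0.    1.04  2.29]
[[287.0, 174.0], [256.0, 266.0], [347.0, 296.0], [384.0, 208.0]]
[[303.0, 219.0], [287.0, 263.0], [332.0, 278.0], [350.0, 235.0]]
[[318.10652202 249.00847654]]
```

View pics/w4.png

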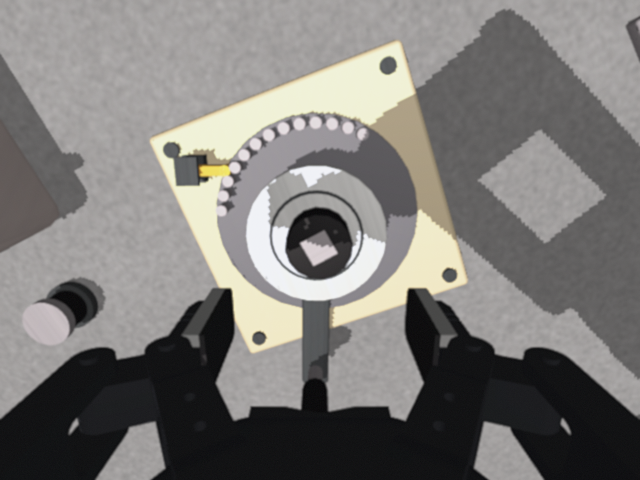

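The specimen stands upright with its metal face at (318,248), against a predicted (318,249). The platform centre is at about (317,235), so the mount is centred. The lever runs straight down the image to the knob at about (315,385). Next is the knob.

```bash
echo '{"increments": [[0,0,0,-20,0,0,0.8],[0,0,0,-35,0,0,0.8],[0,0,0,-35,0,0,0.8],[0,0,0,-30,0,0,0.8],[0,0,0,-10,0,0,0.8]]}' | python3 steer.py
echo '{"increments": [[0,0,0,0,0,0,0.8],[0,0,0,0,0,0,0.8],[0,0,0,0,0,0,0.8]]}' | python3 steer.py
python3 -c "
from h import *
delta([507.5,237.9,82])
p=r.camera_params('wrist');w=r.grab_frame('wrist')[:,:,::-1];cv2.imwrite('pics/w5.png',w)
print(proj('wrist',[[507.5,237.9,100],[507.5,237.9,53]],p))
"
```

```text
clock: 12.48
eef_pos: [502.6, 238.1, 181.0]
tcp_rot: [3.138, 0.004, -0.439]
contact_force: [0.4, -0.1, 0.0]
opening: 0.804
grasp_force: 0.0
clock: 12.73
eef_pos: [508.0, 237.4, 182.4]
tcp_rot: [-3.142, -0.0, -0.44]
contact_force: [0.3, 0.7, -0.5]
opening: 0.797
grasp_force: 0.0
tool delta [ -0.7  -0.3 100.4] rpy [-3.1416e+00 -4.0000e-04 -4.4030e-01] pos [508.  237.4 182.4] F [ 0.3  0.7 -0.5] t 12.7333 q [ 0.43  0.33  1.84 -0.    0.97  2.45]
[[318.3217078  253.73824289]
 [318.44066777 231.12821773]]
```

View pics/w5.png

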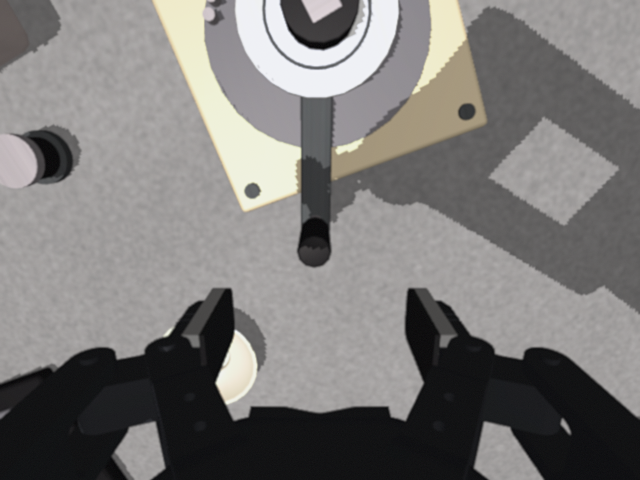

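The knob top is at (314,250), about 2 mm to the left of and above the prediction, so I'm correcting by dx +1, dy −2 while going down.

```bash
echo '{"increments": [[0,0,0,1,-2.2,20,0.8],[0,0,0,0,0,25,0.8],[0,0,0,0,0,25,0.8],[0,0,0,0,0,20,0.8],[0,0,0,0,0,10,0.8]]}' | python3 steer.py
echo '{"increments": [[0,0,0,0,0,0,0.8],[0,0,0,0,0,0,0.8],[0,0,0,0,0,0,0.4],[0,0,0,0,0,0,0.3],[0,0,0,0,0,0,0.2]]}' | python3 steer.py 40
echo '{"increments": [[0,0,0,0,0,0,0.1],[0,0,0,0,0,0,0.1],[0,0,0,0,0,0,0.1],[0,0,0,0,0,0,0.1],[0,0,0,0,0,0,0.1]]}' | python3 steer.py
python3 -c "
from h import *
delta([507.5,237.9,82])"
```

```text
clock: 13.2
eef_pos: [508.6, 238.0, 80.0]
tcp_rot: [3.139, 0.002, -0.441]
contact_force: [-0.5, -0.2, 1.0]
opening: 0.8
grasp_force: 0.0
clock: 13.62
eef_pos: [509.6, 239.5, 83.9]
tcp_rot: [-3.14, -0.001, -0.44]
contact_force: [-0.9, 0.1, -0.3]
opening: 0.381
grasp_force: 0.0
clock: 14.03
eef_pos: [509.5, 239.7, 83.7]
tcp_rot: [-3.14, -0.001, -0.44]
contact_force: [-0.3, 2.5, 6.8]
opening: 0.225
grasp_force: 39.0
tool delta [-1.   2.5  1.7] rpy [-3.1399e+00 -1.0000e-03 -4.4030e-01] pos [509.5 239.7  83.7] F [-0.3  2.5  6.8] t 14.0333 q [0.44 0.47 1.9  0.   0.77 2.45]
```

```bash
cat > th.py <<'E'
from h import *
s=r.sense();d=s['eef_pos'][:2]-[624.8,182.2];th=np.arctan2(*d[::-1])%(2*np.pi)
t=np.array([-np.sin(th),np.cos(th)])
print('clicks %.2f R %.1f yawerr %.3f z %.1f Ft %.1f Fr %.1f Fz %.1f grip %.0f t %.1f'%((th-2.679)/.16,np.hypot(*d),s['tcp_rot'][2]+np.pi-th,s['eef_pos'][2],s['contact_force'][:2]@t,s['contact_force'][:2]@d/np.hypot(*d),s['contact_force'][2],s['grasp_force'],s['clock']))
E
python3 th.py
echo '{"increments": [[0,0,-0.04,0,5.2,0,0.1]]}' | python3 steer.py 60 >/dev/null; python3 th.py
echo '{"increments": [[0,0,-0.02,0,2.6,0,0.1]]}' | python3 steer.py >/dev/null; python3 th.py
echo '{"increments": [[0,0,-0.02,0,2.6,0,0.1]]}' | python3 steer.py>/dev/null; python3 th.py
echo '{"increments": [[0,0,-0.02,0,2.6,0,0.1]]}' | python3 steer.py>/dev/null; python3 th.py
echo '{"increments": [[0,0,-0.02,0,2.6,0,0.1]]}' | python3 steer.py>/dev/null; python3 th.py
echo '{"increments": [[0,0,-0.02,0,2.6,0,0.1]]}' | python3 steer.py>/dev/null; python3 th.py
echo '{"increments": [[0,0,-0.02,0,2.6,0,0.1],[0,0,0,0,0,0,0.1],[0,0,0,0,0,0,0.1]]}' | python3 steer.py>/dev/null; python3 th.py
```

```text
clicks -0.00 R 128.9 yawerr 0.022 z 83.7 Ft -2.1 Fr 1.4 Fz 6.8 grip 39 t 14.0
clicks 0.18 R 128.7 yawerr 0.033 z 83.8 Ft -9.2 Fr 4.4 Fz 2.1 grip 58 t 14.1
clicks 0.31 R 128.7 yawerr 0.033 z 83.8 Ft -6.6 Fr 5.2 Fz 3.4 grip 59 t 14.2
clicks 0.47 R 128.7 yawerr 0.028 z 83.7 Ft -6.6 Fr 2.2 Fz 6.6 grip 59 t 14.3
clicks 0.60 R 128.7 yawerr 0.027 z 83.7 Ft -2.8 Fr 1.1 Fz 6.2 grip 59 t 14.4
clicks 0.73 R 128.7 yawerr 0.026 z 83.7 Ft -1.2 Fr 2.4 Fz 6.0 grip 59 t 14.4
clicks 0.87 R 128.7 yawerr 0.023 z 83.7 Ft -0.7 Fr 2.3 Fz 6.9 grip 59 t 14.5
clicks 1.01 R 128.6 yawerr 0.021 z 83.7 Ft -1.5 Fr 1.7 Fz 7.7 grip 59 t 14.8
```

First click passed at about 0.6, as expected. Repeating for clicks 2 and 3.

```bash
echo '{"increments": [[0,0,-0.02,0,2.6,0,0.1],[0,0,-0.02,0,2.6,0,0.1]]}' | python3 steer.py >/dev/null; python3 th.py
echo '{"increments": [[0,0,-0.02,0,2.6,0,0.1],[0,0,-0.02,0,2.6,0,0.1]]}' | python3 steer.py>/dev/null; python3 th.py
echo '{"increments": [[0,0,-0.02,0,2.6,0,0.1]]}' | python3 steer.py>/dev/null; python3 th.py
echo '{"increments": [[0,0,-0.02,0,2.6,0,0.1],[0,0,-0.02,0,2.6,0,0.1],[0,0,-0.02,0,2.6,0,0.1],[0,0,0,0,0,0,0.1],[0,0,0,0,0,0,0.1]]}' | python3 steer.py>/dev/null; python3 th.py
echo '{"increments": [[0,0,-0.02,0,2.6,0,0.1],[0,0,-0.02,0,2.6,0,0.1]]}' | python3 steer.py >/dev/null; python3 th.py
echo '{"increments": [[0,0,-0.02,0,2.6,0,0.1],[0,0,-0.02,0,2.6,0,0.1]]}' | python3 steer.py>/dev/null; python3 th.py
echo '{"increments": [[0,0,-0.02,0,2.6,0,0.1]]}' | python3 steer.py>/dev/null; python3 th.py
echo '{"increments": [[0,0,-0.02,0,2.6,0,0.1],[0,0,-0.02,0,2.6,0,0.1],[0,0,-0.02,0,2.6,0,0.1],[0,0,0,0,0,0,0.1],[0,0,0,0,0,0,0.1]]}' | python3 steer.py>/dev/null; python3 th.py
```

```text
clicks 1.21 R 128.5 yawerr 0.029 z 83.7 Ft -6.8 Fr 1.6 Fz 4.0 grip 59 t 14.9
clicks 1.48 R 128.5 yawerr 0.026 z 83.7 Ft -4.8 Fr 2.5 Fz 7.1 grip 59 t 15.1
clicks 1.61 R 128.5 yawerr 0.025 z 83.7 Ft -2.6 Fr 0.1 Fz 6.1 grip 59 t 15.2
clicks 2.02 R 128.4 yawerr 0.019 z 83.7 Ft -1.2 Fr 2.0 Fz 7.3 grip 59 t 15.6
clicks 2.23 R 128.4 yawerr 0.026 z 83.7 Ft -7.0 Fr 1.4 Fz 6.8 grip 59 t 15.8
clicks 2.50 R 128.3 yawerr 0.023 z 83.7 Ft -6.4 Fr 1.4 Fz 7.9 grip 59 t 15.9
clicks 2.63 R 128.4 yawerr 0.022 z 83.7 Ft -2.6 Fr 0.2 Fz 7.5 grip 59 t 16.0
clicks 3.04 R 128.2 yawerr 0.016 z 83.7 Ft -2.3 Fr 1.6 Fz 7.9 grip 60 t 16.4
```

```bash
echo '{"increments": [[0,0,-0.02,0,2.6,0,0.1],[0,0,-0.02,0,2.6,0,0.1]]}' | python3 steer.py >/dev/null; python3 th.py
echo '{"increments": [[0,0,-0.02,0,2.6,0,0.1],[0,0,-0.02,0,2.6,0,0.1]]}' | python3 steer.py>/dev/null; python3 th.py
echo '{"increments": [[0,0,-0.02,0,2.6,0,0.1]]}' | python3 steer.py>/dev/null; python3 th.py
echo '{"increments": [[0,0,-0.02,0,2.6,0,0.1],[0,0,-0.02,0,2.6,0,0.1],[0,0,-0.01,0,1.5,0,0.1],[0,0,0,0,0,0,0.1],[0,0,0,0,0,0,0.1]]}' | python3 steer.py>/dev/null; python3 th.py
echo '{"increments": [[0,0,0,0,0,0,0.1],[0,0,0,0,0,0,0.1],[0,0,0,0,0,0,0.1],[0,0,0,0,0,0,0.1],[0,0,0,0,0,0,0.1]]}' | python3 steer.py>/dev/null; python3 th.py
python3 -c "
from h import *
a=cv2.resize(r.grab_frame('top')[145:265,215:325,::-1],None,fx=5,fy=5,interpolation=2)
b=r.grab_frame('side')[130:250,240:390,::-1]
o=np.zeros((600,800,3),np.uint8);o[:,:550]=a;o[:200,550:800]=cv2.resize(b,(250,200),interpolation=2);cv2.imwrite('pics/t6.png',o)"
```

```text
clicks 3.25 R 128.2 yawerr 0.022 z 83.7 Ft -8.2 Fr 1.9 Fz 6.8 grip 60 t 16.6
clicks 3.52 R 128.2 yawerr 0.020 z 83.7 Ft -6.5 Fr 1.3 Fz 8.0 grip 60 t 16.8
clicks 3.65 R 128.3 yawerr 0.019 z 83.6 Ft -3.2 Fr 1.8 Fz 8.8 grip 60 t 16.9
clicks 4.02 R 128.2 yawerr 0.010 z 83.6 Ft -0.2 Fr 0.5 Fz 8.7 grip 60 t 17.3
clicks 4.01 R 128.1 yawerr 0.011 z 83.7 Ft 0.2 Fr 1.0 Fz 8.3 grip 60 t 17.7
```

View pics/t6.png

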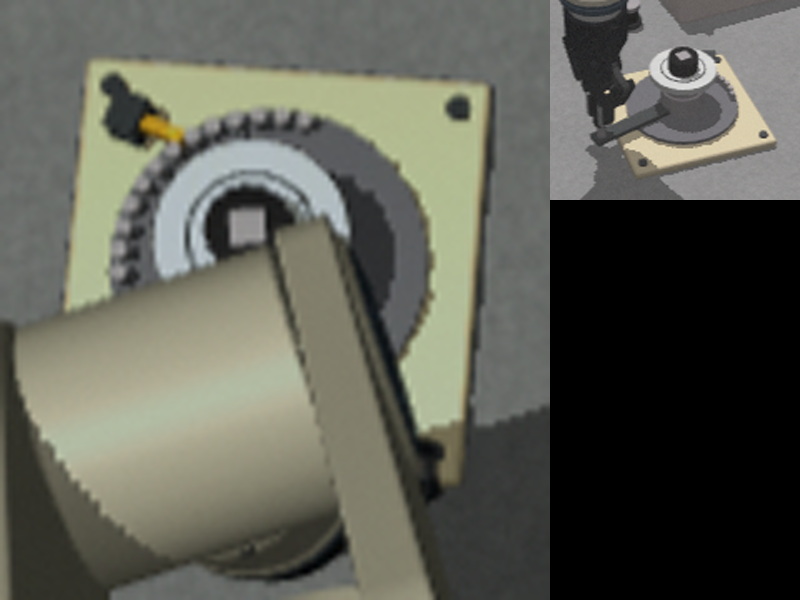

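The specimen stands on the platform, which has risen. Two pins had passed the pawl at the start and about six have now, so that is four clicks. The gripper still holds the knob with almost no side force.

```bash
python3 -c "
from rig import r
print(r.sign_off())"
```

```text
the job is handed in; nothing more can be done
None
```

The widest mount stands upright, metal face up, in the middle of the platform; the lever was turned four clicks counter-clockwise (measured 4.01) and the gripper still holds the knob, and the job was handed in at about 18 s.

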